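# Find the rattling test cartridge

### The arm

A 7-joint arm with a two-finger parallel gripper is mounted at the origin on the work surface. World frame = base frame: x ahead of the robot, y to its left, z up, the work surface at z = 0. Lengths are in m, angles in rad, forces in N, time in s.
With the tool pointing down it reaches from about 0.425 to 0.925 m from the base axis. Payload 6.8 kg.
Tool frame: the origin (TCP) lies between the finger pads; the fingertips stand 14 mm ahead of it and the grasp point (between the pads) lies 5 mm behind it; z points along the fingers, y is the direction in which the jaws open and shut (so a half turn about z gives the same grasp; the last joint's range is limited). The gripper opens to 85 mm and grips with 20 to 120 N. Pads are 22 mm wide; open, the fingers measure 114 mm over their backs; the gripper's body (76 mm by 85 mm) begins 54 mm behind the grasp point. The pads swing forward as they close: fully open they stand 13 mm farther back than shut.
Start: joints at [-1.309, 0.477, 0.022, 1.555, -0.011, 1.109, -0.083], TCP at [0.244, 0.629, 0.245] pointing down, gripper open.
Joint ranges: [-2.96, 2.96], [-0.34, 2.1], [-1.41, 1.46], [0.24, 2.44], [-1.37, 4.51], [0.17, 1.92], [-2.96, 2.96]. Speed limits (rad/s): [2.39, 2.39, 3.14, 3.14, 3.14, 3.14, 3.14].

### API

Orientations are given as a unit quaternion [w, x, y, z].
In Python, from station import bot gives the robot as it stands.
- The arm moves only by the shell command python3 -m crank 'ROWS' [FORCE]. ROWS is JSON, a list of rows, each a list of 3 entries, a list of its own where there are three numbers: the shift along the tool's x, y, z in m, then the turn, a rotation vector about the tool's x, y, z in degrees, then the finger opening in m, from 0 to 0.0854. A call has 1 to 10 rows; each row shifts and turns the commanded pose from where the row before left it, along the tool's axes as they then stand; what a row does not reach is not made up. A row lasts 1/8 s, in which the tool goes at most 62.5 mm and 10.7 degrees, less where a joint would pass 70% of its speed; a pose out of reach is approached as far as the arm can. A call is refused whole if a number of a shift passes 0.0625 or a number of a turn 10.7, either way. A call with a gripper value outside its range is refused whole. The fingers move at their own pace and stop on an object; FORCE is the grip in N (left out, the last holds). Time passes only in rows, so rows that do not move let the fingers close. It gives the time, the measured TCP pose, the force and the opening at its end, in the units of the state.
- bot.get_obs(): the state, without advancing time (a new reading comes with each control period).
- bot.read_camera(name): name is "side" or "top"; returns (picture, depth): 384x512x3 uint8, red, green, blue; 384x512 float32, m along the optical axis (not along the pixel's ray), 0 where there is no reading.
- bot.calibration(name): a dict with "fx", "fy", "cx", "cy" (pixels), "extrinsics" (4x4, takes a point from camera to world coordinates). Camera axes: x right, y down, z forward; pixel columns grow to the right and rows downward; lengths in m; the calibration is good to about 2 mm. A picture is of the moment at which its call begins. calibration takes no time and is no camera call.
- bot.hand_in(): hands the job in, once; it reports no verdict.
The state is a dict: "t": time; "q": joint angles; "joint_vel": joint speeds; "joint_torque": joint torques, N m; "eef_pos": TCP position; "tool_rot": TCP orientation; "contact_force": force on the tool from outside, world axes, zero at the start; "torque": the same for the moment, N m; "gripper_width": opening from 0.0 (shut) to 1.0 (fully open).
Only numpy, scipy, OpenCV 4.12 (cv2) and the standard library are available. Lean on these libraries where they do the work, as an engineer would, in place of code of your own. Each camera call takes 0.05 s, during which the arm holds its last target.

### The job

On the white check rack, press the green pad of the left cradle (the robot's left) fully down for about a second so that its sealed cartridge tilts, let go, then do the same with the right one. One cartridge has a piece loose inside: its cradle stays tipped over, while the solid one's swings back level. Pick up the rattling cartridge and set it down flat inside the red tray without dropping it; leave the solid one in its cradle.

Things in the scene. Friction and masses are not known exactly. Their poses are not given: they have to be found in the camera images.
- left_cartridge_centre (a point): Centre (half-way up) of the sealed cartridge starting in the left cradle: closed grey box, white lid, blue band at its far end, 120 mm long (own x), 46 wide (y), 50 high (z), 0.3 kg. The two look and weigh the same; one, either one, holds a loose steel ball, the other a fixed block. Its sides are free to grip across the 46 mm at mid-length, down to the underside.
- right_cartridge_centre (a point): Centre (half-way up) of the sealed cartridge starting in the right cradle: closed grey box, white lid, blue band at its far end, 120 mm long (own x), 46 wide (y), 50 high (z), 0.3 kg. The two look and weigh the same; one, either one, holds a loose steel ball, the other a fixed block. Its sides are free to grip across the 46 mm at mid-length, down to the underside.
- left_cradle (a joint): Tilt of the left (+y side) rocking cradle, rad: 0 = level (start), 0.2 = far end with green pad fully down. Pivot across, 35 mm below the cartridge's centre. Let go, a light spring (under 1 N at the pad) levels it within 1 s if empty or solid. With the rattler the ball rolls to the far end when tipped (allow 1 s) and it stays down.
- right_cradle (a joint): Tilt of the right (-y side) rocking cradle, rad: 0 = level (start), 0.2 = far end with green pad fully down. Pivot across, 35 mm below the cartridge's centre. Let go, a light spring (under 1 N at the pad) levels it within 1 s if empty or solid. With the rattler the ball rolls to the far end when tipped (allow 1 s) and it stays down.
- left_pad (a point): Top centre of the green press pad, 44 mm wide, 34 long, at the far end of the left cradle, 88 mm from the pivot; x points along the cradle away from the cartridge, z up. 60 mm above the table when level; pressed about 18 mm straight down it tips the cradle fully. The cartridge's end is 28 mm nearer the robot, its top 50 mm above the pad, its seated centre at x -88, z +25 mm here.
- right_pad (a point): Top centre of the green press pad, 44 mm wide, 34 long, at the far end of the right cradle, 88 mm from the pivot; x points along the cradle away from the cartridge, z up. 60 mm above the table when level; pressed about 18 mm straight down it tips the cradle fully. The cartridge's end is 28 mm nearer the robot, its top 50 mm above the pad, its seated centre at x -88, z +25 mm here.
- red_tray_in (a point): Centre of the inner floor of the red open tray (4 mm above the table), fixed to the bench: outside 180 mm (own x) by 150 mm (own y), walls 4 mm thick and 35 mm high. It stands to the left or right of the rack; the blue tray of the same shape on the other side is not used.

How it is judged:
On the way, in this order (a step that is already met when the one before it is completed fails the run):
1. the left cradle is tipped over with its cartridge in it (value of joint left_cradle above 0.14 rad and x of left_cartridge_centre in the frame of left_pad between -0.103 and -0.073 m and y of left_cartridge_centre in the frame of left_pad between -0.015 and 0.015 m and z of left_cartridge_centre in the frame of left_pad below 0.04 m), for 0.2 s.
2. then the right cradle is tipped over with its cartridge in it (value of joint right_cradle above 0.14 rad and x of right_cartridge_centre in the frame of right_pad between -0.103 and -0.073 m and y of right_cartridge_centre in the frame of right_pad between -0.015 and 0.015 m and z of right_cartridge_centre in the frame of right_pad below 0.04 m), for 0.2 s.
At the end, for the whole second after the job is handed in: One cartridge rests flat (within 0.2 rad) in the red tray, its centre within 60 mm along and 55 mm across of the tray's centre, at most 35 mm above its floor; the other rests in its own cradle (within 15 mm); both cradles are level (below 0.06 rad), as they are only if the rattler was taken (((x of left_cartridge_centre in the frame of red_tray_in between -0.06 and 0.06 m and y of left_cartridge_centre in the frame of red_tray_in between -0.055 and 0.055 m and z of left_cartridge_centre in the frame of red_tray_in below 0.035 m and angle between left_cartridge_centre's own z axis and vertical below 0.2 rad and x of right_cartridge_centre in the frame of right_pad between -0.103 and -0.073 m and y of right_cartridge_centre in the frame of right_pad between -0.015 and 0.015 m and z of right_cartridge_centre in the frame of right_pad below 0.04 m) or (x of right_cartridge_centre in the frame of red_tray_in between -0.06 and 0.06 m and y of right_cartridge_centre in the frame of red_tray_in between -0.055 and 0.055 m and z of right_cartridge_centre in the frame of red_tray_in below 0.035 m and angle between right_cartridge_centre's own z axis and vertical below 0.2 rad and x of left_cartridge_centre in the frame of left_pad between -0.103 and -0.073 m and y of left_cartridge_centre in the frame of left_pad between -0.015 and 0.015 m and z of left_cartridge_centre in the frame of left_pad below 0.04 m)) and value of joint each of left_cradle, right_cradle below 0.06 rad and linear speed of each of left_cartridge, right_cartridge below 0.03 m/s); the robot touches nothing.
It fails at once if the left cartridge is dropped or thrown (over 0.8 m/s while not held) (linear speed of left_cartridge above 0.8 m/s and contact force between the fingers and left_cartridge below 0.05 N).
It fails at once if the right cartridge is dropped or thrown (over 0.8 m/s while not held) (linear speed of right_cartridge above 0.8 m/s and contact force between the fingers and right_cartridge below 0.05 N).
It fails at once if the solid left cartridge is lifted while the right cradle stands tipped (z of left_cartridge_centre in the frame of left_pad above 0.06 m and value of joint right_cradle above 0.12 rad).
It fails at once if the solid right cartridge is lifted while the left cradle stands tipped (z of right_cartridge_centre in the frame of right_pad above 0.06 m and value of joint left_cradle above 0.12 rad).
It also fails if it takes over 69 s, if anything falls off the work surface, if the arm or the gripper's body presses on something with over 40 N, if the wrist force passes 120 N, or if a joint passes its speed limit or range.

## Working session

There is one attempt and no reset: what is moved stays moved. The work goes in short steps, Python scripts to look and compute and a shell command to move; the robot and the scene stay as the last step left them, time stands still between calls to the robot, and variables do not carry over. Pictures are saved under pics/ and viewed, and the job is handed in when it is done.

```bash
mkdir -p pics; ls
python3 - <<'E'
from station import bot
import cv2,numpy as np
o=bot.get_obs(); print({k:np.round(v,4).tolist() for k,v in o.items()})
for n in ("top","side"):
    p,d=bot.read_camera(n); cv2.imwrite(f"pics/{n}0.png",p[:,:,::-1]); np.savez(f"pics/{n}0.npz",p=p,d=d)
    print(n,{k:np.round(v,4).tolist() for k,v in bot.calibration(n).items()})
E
```

```text
pics
{'t': 0.0, 'q': [-1.3091, 0.4778, 0.0223, 1.5564, -0.0115, 1.1093, -0.0831], 'joint_vel': [-0.0003, 0.0021, 0.0016, 0.0, -0.0014, -0.0024, -0.0007], 'joint_torque': [0.0001, -59.645, 1.608, -28.1206, 0.0124, 0.0095, 0.0], 'eef_pos': [0.2438, 0.6289, 0.2443], 'tool_rot': [-0.0001, 0.1838, 0.983, -0.0009], 'contact_force': [-0.3172, 0.8082, -0.666], 'torque': [0.0085, 0.0058, -0.0345], 'gripper_width': 0.9976}
top {'fx': 478.5947, 'fy': 478.5947, 'cx': 254.5407, 'cy': 189.8287, 'extrinsics': [[-0.0163, -0.9918, 0.1265, 0.4311], [-0.9998, 0.015, -0.0107, 0.0209], [0.0087, -0.1267, -0.9919, 1.2923], [0.0, 0.0, 0.0, 1.0]]}
side {'fx': 419.0564, 'fy': 419.0564, 'cx': 257.8, 'cy': 190.6445, 'extrinsics': [[-0.9631, -0.1533, 0.2211, 0.3673], [-0.2689, 0.5753, -0.7725, 0.7397], [-0.0088, -0.8035, -0.5953, 0.6249], [0.0, 0.0, 0.0, 1.0]]}
```

View pics/top0.png

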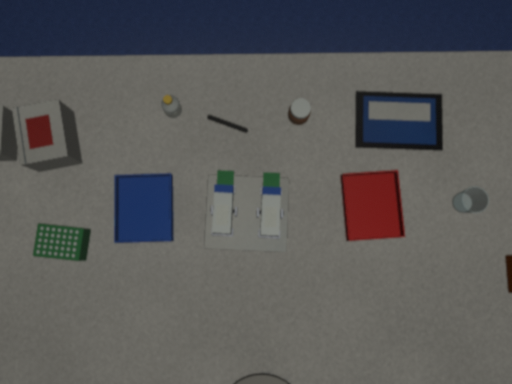

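View pics/side0.png

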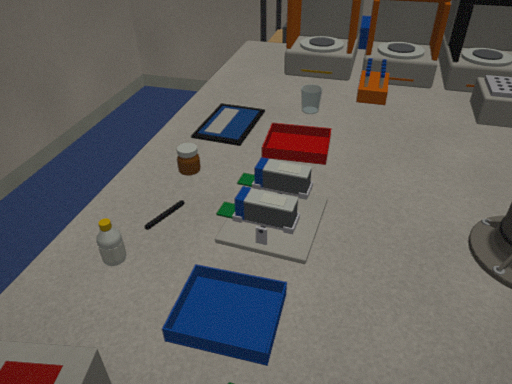

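The top view shows green pads at about (225,177) and (271,179), white lids below them at (222,213) and (271,215), the red tray at (373,205) on the robot's right, and the blue tray at (144,207). The side view agrees, with everything level.

```bash
cat > h.py <<'E'
import numpy as np,cv2
from station import bot
def ray(n,u,v,z):
    c=bot.calibration(n);E=np.array(c["extrinsics"])
    d=E[:3,:3]@np.array([(u-c["cx"])/c["fx"],(v-c["cy"])/c["fy"],1.]);o=E[:3,3]
    return o+d*(z-o[2])/d[2]
def cloud(n,d):
    c=bot.calibration(n);E=np.array(c["extrinsics"]);v,u=np.indices(d.shape)
    P=np.stack([(u-c["cx"])/c["fx"]*d,(v-c["cy"])/c["fy"]*d,d],-1)
    return P@E[:3,:3].T+E[:3,3]
def blobs(mask,amin=60):
    cs,_=cv2.findContours(mask.astype(np.uint8),cv2.RETR_EXTERNAL,cv2.CHAIN_APPROX_NONE)
    return [c for c in cs if cv2.contourArea(c)>amin]
E
python3 - <<'E'
from h import *
z=np.load("pics/top0.npz");p,d=z["p"],z["d"];W=cloud("top",d)
h=cv2.cvtColor(p,cv2.COLOR_RGB2HSV);H,S,V=h[...,0],h[...,1],h[...,2]
roi=np.zeros(H.shape,bool);roi[165:255,200:295]=1
M={"green":((H>45)&(H<85)&(S>90)&roi,.06),"blue":((H>100)&(H<130)&(S>120)&roi,.11),
"white":((S<60)&(V>125)&roi&(W[...,2]>.08),.11),"red":(((H<8)|(H>172))&(S>120)&(np.indices(H.shape)[1]>320)&(np.indices(H.shape)[1]<420),.035)}
for k,(m,zz) in M.items():
    for c in blobs(m,25):
        mm=np.zeros(H.shape,np.uint8);cv2.drawContours(mm,[c],-1,1,-1)
        r=cv2.minAreaRect(c);pts=[ray("top",*q,zz)[:2] for q in c[:,0].astype(float)]
        R=cv2.minAreaRect(np.array(pts,np.float32)*1000)
        print(k,"px",np.round(r[0],1),"world c",np.round(R[0],1),"size",np.round(R[1],1),"ang",round(R[2],1),"depth z",np.round(np.percentile(W[mm>0][:,2],[10,50,90]),3),"cloud med",np.round(np.median(W[mm>0],0),3))
E
```

```text
green px [271.  179.5] world c [614.7 -35.7] size [36.5 34.1] ang 88.7 depth z [0.058 0.061 0.064] cloud med [ 0.614 -0.036  0.061]
green px [225.  177.5] world c [621.8  84. ] size [36.6 34.2] ang 89.2 depth z [0.058 0.061 0.064] cloud med [0.622 0.084 0.061]
blue px [271. 190.] world c [580.8 -32.9] size [39.9 15.1] ang 89.1 depth z [0.108 0.111 0.114] cloud med [ 0.581 -0.033  0.111]
blue px [223.5 188. ] world c [587.6  85.4] size [42.4 15.1] ang 89.1 depth z [0.108 0.111 0.114] cloud med [0.588 0.084 0.111]
white px [270.5 215. ] world c [518.8 -30.4] size [42.1 94.4] ang 88.7 depth z [0.108 0.111 0.114] cloud med [ 0.518 -0.031  0.111]
white px [221.2 212.5] world c [526.8  91.5] size [42.3 92.7] ang 87.0 depth z [0.108 0.111 0.114] cloud med [0.525 0.09  0.111]
red px [372.4 205. ] world c [ 547.1 -303.1] size [177.1 151.7] ang 2.9 depth z [0.002 0.005 0.027] cloud med [ 0.548 -0.31   0.005]
```

```bash
cat >> h.py <<'E'
from scipy.spatial.transform import Rotation as R
def plan(x,y,z,yaw,tilt=0):
    """yaw: cradle-axis heading deg; tilt: nose-down deg of the tool's frame (about world left axis)"""
    o=bot.get_obs();w=o["tool_rot"];A=R.from_quat([w[1],w[2],w[3],w[0]])
    c=R.from_euler("z",yaw,degrees=True)*R.from_euler("y",tilt,degrees=True)
    B=c*R.from_matrix(np.diag([-1,1,-1.]))
    print("t",round(o["t"],2),"pos",np.round(o["eef_pos"],4),"turn(tool deg)",np.round((A.inv()*B).as_rotvec(degrees=True),2),
     "shift after turn (mm)",np.round(B.inv().apply(np.array([x,y,z])-o["eef_pos"])*1000,1),"F",np.round(o["contact_force"],1),"w",round(float(o["gripper_width"]),3))
E
python3 -m crank '[[[0,0,0],[0,0,-8.3],0],[[0,0,0],[0,0,-8.3],0],[[-0.036,-0.0428,0],[0,0,0],0],[[-0.036,-0.0428,0],[0,0,0],0],[[-0.036,-0.0428,0],[0,0,0],0],[[-0.036,-0.0428,0],[0,0,0],0],[[-0.036,-0.0428,0],[0,0,0],0],[[-0.036,-0.0428,0],[0,0,0],0],[[-0.036,-0.0428,0],[0,0,0],0],[[-0.036,-0.0428,0],[0,0,0],0]]'
python3 -c "
from h import *
plan(.6335,.0827,.2443,-4.6)"
```

```text
t: 1.35
eef_pos: [0.5043, 0.2633, 0.2451]
tool_rot: [-0.0, 0.04, 0.999, -0.0]
contact_force: [0.4, 0.2, -0.1]
gripper_width: -0.001
t 1.35 pos [0.5043 0.2633 0.2451] turn(tool deg) [-0.01 -0.02  0.02] shift after turn (mm) [-143.3 -169.7    0.8] F [ 0.4  0.2 -0.1] w -0.001
```

```bash
python3 -m crank '[[[-0.0359,-0.0424,0],[0,0,0],0],[[-0.0359,-0.0424,0],[0,0,0],0],[[-0.0359,-0.0424,0],[0,0,0],0],[[-0.0359,-0.0424,0],[0,0,0],0],[[0,0,0.05],[0,0,0],0],[[0,0,0.05],[0,0,0],0],[[0,0,0.04],[0,0,0],0],[[0,0,0],[0,0,0],0]]'
python3 - <<'E'
from h import *
plan(.6335,.0827,.074,-4.6)
for n in("top","side"):
    p,d=bot.read_camera(n);cv2.imwrite(f"pics/{n}1.png",cv2.resize(p[100:300,150:400] if n=="top" else p[130:280,180:380],None,fx=3,fy=3)[:,:,::-1])
E
```

```text
t: 2.35
eef_pos: [0.6304, 0.0841, 0.1018]
tool_rot: [-0.004, 0.04, 0.999, -0.001]
contact_force: [0.3, -0.7, -0.0]
gripper_width: 0.002
t 2.35 pos [0.6304 0.0841 0.1018] turn(tool deg) [-0.13 -0.42  0.02] shift after turn (mm) [-3.2 -1.2 27.8] F [ 0.3 -0.7 -0. ] w 0.002
```

View pics/side1.png

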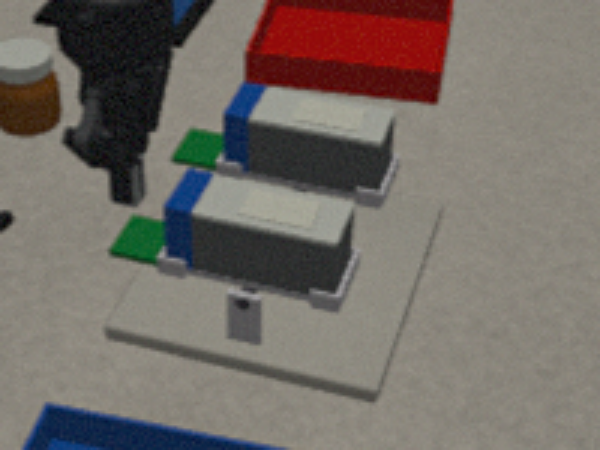

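View pics/top1.png

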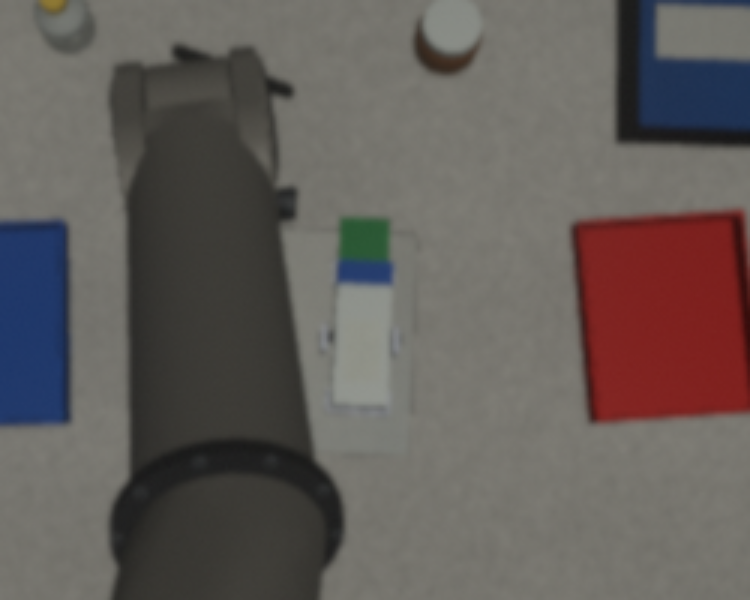

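The side crop shows the closed fingertips at (125,190), just above the left pad at (140,240). The top view is blocked by the arm.

```bash
python3 -m crank '[[[-0.003,-0.001,0.02],[0,0,0],0],[[0,0,0.015],[0,0,0],0],[[0,0,0.01],[0,0,0],0],[[0,0,0],[0,0,0],0]]'
python3 - <<'E'
from h import *
plan(.6335,.0827,.0535,-4.6)
p,d=bot.read_camera("side");cv2.imwrite(f"pics/side2.png",cv2.resize(p[130:280,180:380],None,fx=3,fy=3)[:,:,::-1])
E
```

```text
t: 2.95
eef_pos: [0.6355, 0.0832, 0.0594]
tool_rot: [-0.001, 0.04, 0.999, -0.0]
contact_force: [-0.5, 0.4, 1.0]
gripper_width: -0.003
t 2.95 pos [0.6355 0.0832 0.0594] turn(tool deg) [-0.03 -0.1   0.01] shift after turn (mm) [ 1.9 -0.7  5.9] F [-0.5  0.4  1. ] w -0.003
```

View pics/side2.png

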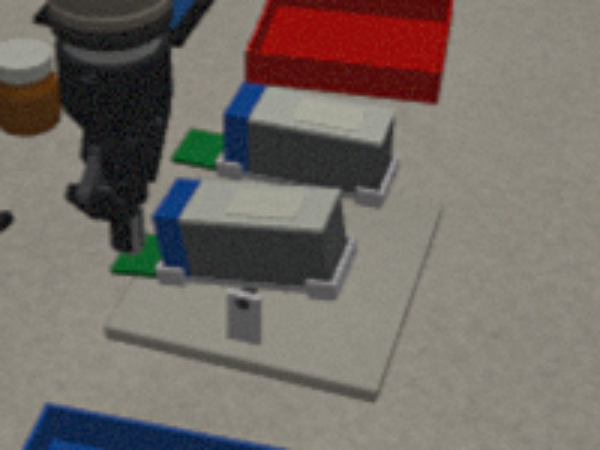

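The left cradle is tipping, with the finger on the pad at (125,245). Next I press the rest of the way and hold.

```bash
python3 -m crank '[[[0,0,0.003],[0,0,0],0],[[0,0,0.003],[0,0,0],0],[[0,0,0],[0,0,0],0],[[0,0,0],[0,0,0],0]]'
python3 - <<'E'
from h import *
plan(.6335,.0827,.0535,-4.6)
E
```

```text
t: 3.5
eef_pos: [0.6362, 0.0833, 0.0545]
tool_rot: [0.0, 0.04, 0.999, 0.0]
contact_force: [-0.2, 0.2, 2.3]
gripper_width: 0.003
t 3.5 pos [0.6362 0.0833 0.0545] turn(tool deg) [0.01 0.01 0.01] shift after turn (mm) [ 2.6 -0.9  1. ] F [-0.2  0.2  2.3] w 0.003
```

Contact force is 2.3 N and rising, so the pad is near its stop. I'll press 2 mm more, hold, and take a look.

```bash
python3 -m crank '[[[0,0,0.002],[0,0,0],0],[[0,0,0],[0,0,0],0],[[0,0,0],[0,0,0],0],[[0,0,0],[0,0,0],0],[[0,0,0],[0,0,0],0],[[0,0,0],[0,0,0],0],[[0,0,0],[0,0,0],0],[[0,0,0],[0,0,0],0],[[0,0,0],[0,0,0],0]]'
python3 - <<'E'
from h import *
plan(.6335,.0827,.0535,-4.6)
p,d=bot.read_camera("side");np.savez("pics/side3.npz",p=p,d=d);cv2.imwrite(f"pics/side3.png",cv2.resize(p[130:280,180:380],None,fx=3,fy=3)[:,:,::-1])
E
```

```text
t: 4.62
eef_pos: [0.6362, 0.0833, 0.0527]
tool_rot: [0.0, 0.04, 0.999, 0.0]
contact_force: [-2.0, 0.7, 6.8]
gripper_width: -0.0
t 4.62 pos [0.6362 0.0833 0.0527] turn(tool deg) [0.01 0.01 0.01] shift after turn (mm) [ 2.6 -0.9 -0.8] F [-2.   0.7  6.8] w -0.0
```

View pics/side3.png

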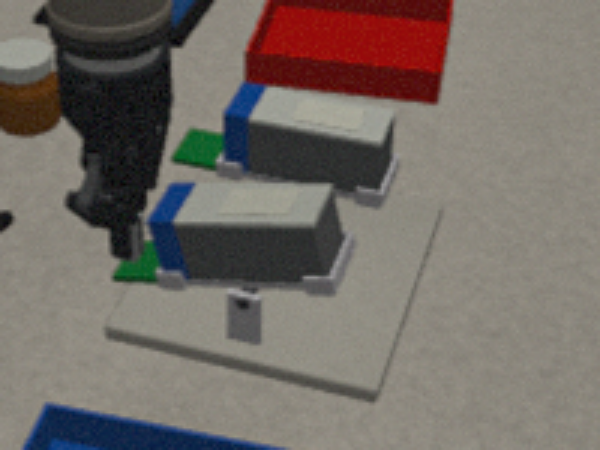

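The left cartridge is clearly tipped (lid edge from (165,185) to (335,185) against the level neighbour) and the force shows the stop. I'll release it, wait, and then measure tilt from the lid's depth plane.

```bash
python3 -m crank '[[[0,0,-0.01],[0,0,0],0],[[0,0,-0.02],[0,0,0],0],[[0,0,-0.03],[0,0,0],0],[[0,0,-0.03],[0,0,0],0],[[0,0,-0.02],[0,0,0],0],[[0,0,0],[0,0,0],0],[[0,0,0],[0,0,0],0]]'
cat >> h.py <<'E'
def tilts(p,d):
    W=cloud("side",d);h=cv2.cvtColor(p,cv2.COLOR_RGB2HSV)
    for nm,c,yaw in(("L",(.5375,.090),-4.6),("R",(.530,-.031),-2.9)):
        a=np.radians(yaw);D=W-np.array([*c,0]);l=D[...,0]*np.cos(a)+D[...,1]*np.sin(a);t=-D[...,0]*np.sin(a)+D[...,1]*np.cos(a)
        m=(abs(l)<52)&(abs(l)<.05)&(abs(t)<.017)&(W[...,2]>.085)&(W[...,2]<.14)&(d>0)
        if m.sum()<50: print(nm,"hidden",m.sum());continue
        k=np.polyfit(l[m],W[...,2][m],1);print(nm,"n",m.sum(),"tilt",round(-np.arctan(k[0]),3),"lid z mid",round(k[1],3))
E
python3 - <<'E'
from h import *
z=np.load("pics/side3.npz");print("pressed");tilts(z["p"],z["d"])
plan(.6335,.0827,.0535,-4.6)
p,d=bot.read_camera("side");print("now");tilts(p,d);cv2.imwrite(f"pics/side4.png",cv2.resize(p[130:280,180:380],None,fx=3,fy=3)[:,:,::-1])
E
```

```text
t: 5.55
eef_pos: [0.6354, 0.0832, 0.1614]
tool_rot: [-0.001, 0.04, 0.999, -0.0]
contact_force: [-0.3, -0.5, -0.1]
gripper_width: 0.001
pressed
L n 501 tilt 0.146 lid z mid 0.11
R n 369 tilt 0.002 lid z mid 0.11
t 5.55 pos [0.6354 0.0832 0.1614] turn(tool deg) [-0.02 -0.08  0.02] shift after turn (mm) [  1.9  -0.7 107.9] F [-0.3 -0.5 -0.1] w 0.001
now
L n 488 tilt 0.156 lid z mid 0.111
R n 359 tilt 0.004 lid z mid 0.11
```

View pics/side4.png

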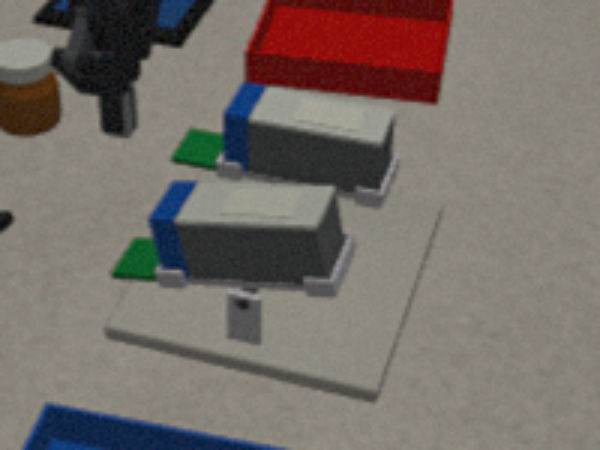

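Run:
```python
from h import *
for src in("3","live"):
    if src=="3": z=np.load("pics/side3.npz");p,d=z["p"],z["d"]
    else: p,d=bot.read_camera("side")
    W=cloud("side",d)
    a=np.radians(-4.6);D=W-np.array([.5375,.09,0]);l=D[...,0]*np.cos(a)+D[...,1]*np.sin(a);t=-D[...,0]*np.sin(a)+D[...,1]*np.cos(a)
    for c in np.arange(-.06,.1,.01):
        m=(abs(l-c)<.005)&(abs(t)<.012)&(d>0)&(W[...,2]<.14);print(src,round(c,2),m.sum(),np.round(np.percentile(W[...,2][m],[20,50,80]),3) if m.sum() else "")
```

```text
3 -0.06 72 [0.013 0.043 0.08 ]
3 -0.05 130 [0.015 0.09  0.108]
3 -0.04 77 [0.014 0.118 0.121]
3 -0.03 68 [0.014 0.066 0.118]
3 -0.02 68 [0.014 0.066 0.117]
3 -0.01 69 [0.013 0.015 0.114]
3 0.0 40 [0.092 0.112 0.113]
3 0.01 31 [0.109 0.11  0.111]
3 0.02 34 [0.106 0.107 0.108]
3 0.03 59 [0.014 0.102 0.105]
3 0.04 59 [0.014 0.017 0.102]
3 0.05 63 [0.014 0.016 0.1  ]
3 0.06 50 [0.014 0.097 0.098]
3 0.07 45 [0.014 0.094 0.096]
3 0.08 88 [0.016 0.108 0.125]
3 0.09 158 [0.041 0.064 0.091]
live -0.06 81 [0.014 0.068 0.079]
live -0.05 125 [0.014 0.092 0.11 ]
live -0.04 72 [0.014 0.016 0.12 ]
live -0.03 69 [0.014 0.016 0.118]
live -0.02 71 [0.014 0.016 0.116]
live -0.01 65 [0.014 0.015 0.114]
live 0.0 38 [0.053 0.112 0.113]
live 0.01 33 [0.109 0.11  0.111]
live 0.02 38 [0.106 0.108 0.109]
live 0.03 65 [0.014 0.103 0.105]
live 0.04 64 [0.014 0.016 0.103]
live 0.05 63 [0.014 0.015 0.101]
live 0.06 56 [0.013 0.098 0.1  ]
live 0.07 42 [0.014 0.045 0.098]
live 0.08 40 [0.014 0.028 0.044]
live 0.09 45 [0.014 0.041 0.042]
```

The lid runs from 0.121 m to about 0.097 m over 110 mm and the pad is at z 0.042, which is 0.2 rad. It is still tipped more than 1 s after release, so the left cartridge is the rattler. The right pad is next.

```bash
python3 -c "
from h import *
plan(.628,-.036,.100,-2.9)"
```

```text
t 5.65 pos [0.6352 0.0832 0.1609] turn(tool deg) [-0.04 -0.14 -1.68] shift after turn (mm) [   1.2 -119.4   60.9] F [ 0.9  0.4 -0.8] w 0.002
```

```bash
python3 -m crank '[[[0.001,-0.04,0],[0,0,-1.7],0],[[0,-0.04,0],[0,0,0],0],[[0,-0.039,0],[0,0,0],0],[[0,0,0.04],[0,0,0],0],[[0,0,0.021],[0,0,0],0],[[0,0,0],[0,0,0],0]]'
python3 - <<'E'
from h import *
plan(.628,-.036,.0535,-2.9)
p,d=bot.read_camera("side");cv2.imwrite(f"pics/side5.png",cv2.resize(p[130:280,180:380],None,fx=3,fy=3)[:,:,::-1])
E
```

```text
t: 6.4
eef_pos: [0.626, -0.0355, 0.0986]
tool_rot: [-0.003, 0.025, 1.0, -0.0]
contact_force: [0.3, 0.3, 1.5]
gripper_width: -0.003
t 6.4 pos [ 0.626  -0.0355  0.0986] turn(tool deg) [-0.03 -0.31  0.01] shift after turn (mm) [-2.1 -0.4 45.1] F [0.3 0.3 1.5] w -0.003
```

View pics/side5.png

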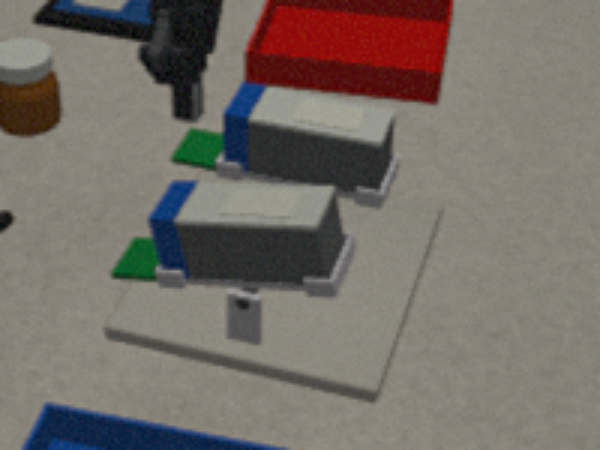

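The fingertips at (187,105) are above the right pad at (197,147), and the left cradle is still tipped.

```bash
python3 -m crank '[[[-0.001,0,0.02],[0,0,0],0],[[0,0,0.015],[0,0,0],0],[[0,0,0.006],[0,0,0],0],[[0,0,0.004],[0,0,0],0],[[0,0,0.001],[0,0,0],0],[[0,0,0],[0,0,0],0]]'
python3 -c "
from h import *
plan(.628,-.036,.0527,-2.9)"
```

```text
t: 7.2
eef_pos: [0.6291, -0.0355, 0.0556]
tool_rot: [0.0, 0.025, 1.0, 0.0]
contact_force: [0.4, -0.5, 0.9]
gripper_width: 0.001
t 7.2 pos [ 0.6291 -0.0355  0.0556] turn(tool deg) [0.   0.03 0.01] shift after turn (mm) [ 1.1 -0.6  2.9] F [ 0.4 -0.5  0.9] w 0.001
```

```bash
python3 -m crank '[[[0,0,0.003],[0,0,0],0],[[0,0,0],[0,0,0],0],[[0,0,0],[0,0,0],0],[[0,0,0],[0,0,0],0],[[0,0,0],[0,0,0],0],[[0,0,0],[0,0,0],0],[[0,0,0],[0,0,0],0],[[0,0,0],[0,0,0],0],[[0,0,0],[0,0,0],0]]'
python3 - <<'E'
from h import *
plan(.628,-.036,.0527,-2.9)
p,d=bot.read_camera("side");tilts(p,d);cv2.imwrite(f"pics/side6.png",cv2.resize(p[130:280,180:380],None,fx=3,fy=3)[:,:,::-1])
E
```

```text
t: 8.32
eef_pos: [0.6293, -0.0355, 0.053]
tool_rot: [0.0, 0.025, 1.0, 0.0]
contact_force: [-1.3, 0.3, 5.8]
gripper_width: 0.0
t 8.32 pos [ 0.6293 -0.0355  0.053 ] turn(tool deg) [0.01 0.04 0.01] shift after turn (mm) [ 1.2 -0.6  0.3] F [-1.3  0.3  5.8] w 0.0
L n 504 tilt 0.151 lid z mid 0.11
R n 362 tilt 0.17 lid z mid 0.111
```

View pics/side6.png

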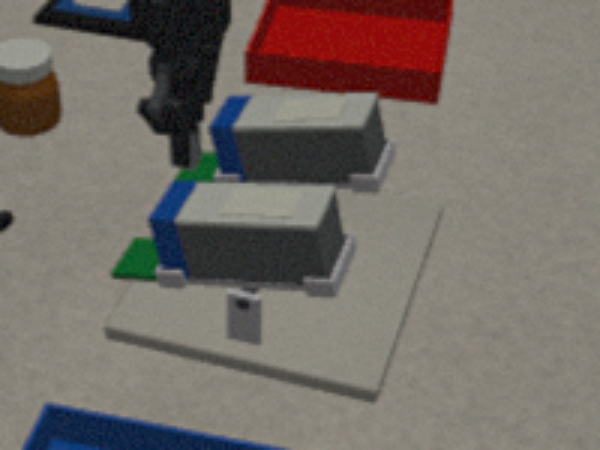

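Both are tipped now, and the right pad is on its stop at 5.8 N. I'll release the right one and go up.

```bash
python3 -m crank '[[[0,0,-0.01],[0,0,0],0],[[0,0,-0.02],[0,0,0],0],[[0,0,-0.03],[0,0,0],0],[[0,0,-0.05],[0,0,0],0],[[0,0,-0.05],[0,0,0],0],[[0,0,-0.03],[0,0,0],0.0854],[[0,0,0],[0,0,0],0.0854],[[0,0,0],[0,0,0],0.0854]]'
python3 - <<'E'
from h import *
p,d=bot.read_camera("side");tilts(p,d);cv2.imwrite(f"pics/side7.png",cv2.resize(p[130:280,180:380],None,fx=3,fy=3)[:,:,::-1])
p,d=bot.read_camera("top");np.savez("pics/top7.npz",p=p,d=d);cv2.imwrite("pics/top7.png",cv2.resize(p[100:300,150:400],None,fx=3,fy=3)[:,:,::-1])
a=np.radians(-4.6);c=np.array([.5375,.090])+.007*np.array([np.cos(a),np.sin(a)])
print(c);plan(c[0],c[1],.20,-4.6,11.5)
E
```

```text
t: 9.38
eef_pos: [0.6284, -0.0354, 0.2423]
tool_rot: [-0.0, 0.025, 1.0, 0.0]
contact_force: [-0.0, 0.4, -0.4]
gripper_width: 0.64
L n 501 tilt 0.154 lid z mid 0.111
R n 371 tilt 0.001 lid z mid 0.11
[0.54447745 0.08943861]
t 9.47 pos [ 0.6281 -0.0354  0.2412] turn(tool deg) [-0.18 11.37  1.71] shift after turn (mm) [ 83.3 117.7  59. ] F [ 0.4 -0.2 -0.9] w 0.806
```

View pics/side7.png

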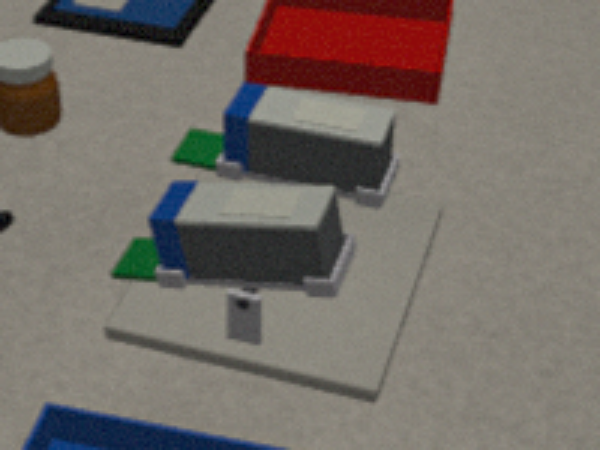

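View pics/top7.png

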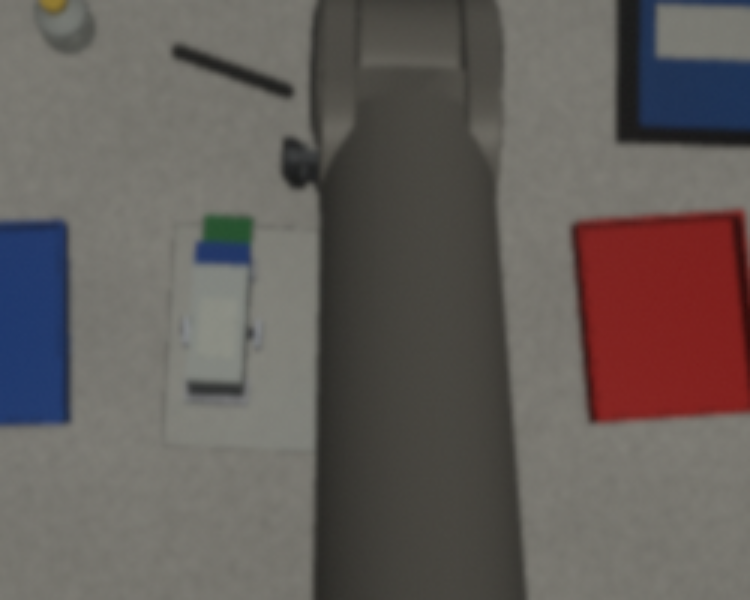

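Right has swung back level (0.001 rad) and left is still tipped, so the left cartridge is the rattler. I'll grasp it with the tool tilted 0.2 rad to match.

```bash
python3 -c "
from h import *
plan(.5590,.0885,.158,-4.6,11.46)"
python3 -m crank '[[[0,0,0],[0,5.7,0.85],0.0854],[[0,0,0],[0,5.7,0.85],0.0854]]'
python3 -c "
from h import *
plan(.5590,.0885,.158,-4.6,11.46)"
```

```text
t 9.47 pos [ 0.6281 -0.0354  0.2412] turn(tool deg) [-0.18 11.33  1.71] shift after turn (mm) [ 60.7 118.   97.2] F [ 0.4 -0.2 -0.9] w 0.806
t: 9.72
eef_pos: [0.6282, -0.0354, 0.2416]
tool_rot: [-0.102, 0.04, 0.994, 0.003]
contact_force: [-0.3, 0.2, 0.0]
gripper_width: 1.0
t 9.72 pos [ 0.6282 -0.0354  0.2416] turn(tool deg) [-0.17 -0.22 -0.03] shift after turn (mm) [ 60.7 117.9  97.6] F [-0.3  0.2  0. ] w 1.0
```

```bash
python3 -m crank '[[[0.02,0.04,0],[0,0,0],0.0854],[[0.02,0.04,0],[0,0,0],0.0854],[[0.0207,0.038,0.02],[0,0,0],0.0854],[[0,0,0.04],[0,0,0],0.0854],[[0,0,0.0375],[0,0,0],0.0854],[[0,0,0],[0,0,0],0.0854],[[0,0,0],[0,0,0],0.0854]]'
python3 - <<'E'
from h import *
plan(.5435,.0895,.0794,-4.6,11.46)
for n in("top","side"):
    p,d=bot.read_camera(n);cv2.imwrite(f"pics/{n}8.png",cv2.resize(p[100:300,150:400] if n=="top" else p[130:280,180:380],None,fx=3,fy=3)[:,:,::-1])
E
```

```text
t: 10.6
eef_pos: [0.5607, 0.088, 0.1591]
tool_rot: [-0.099, 0.04, 0.994, 0.003]
contact_force: [-0.6, 0.5, -0.8]
gripper_width: 1.0
t 10.6 pos [0.5607 0.088  0.1591] turn(tool deg) [-0.16  0.11 -0.03] shift after turn (mm) [ 1.   0.1 81.5] F [-0.6  0.5 -0.8] w 1.0
```

View pics/side8.png

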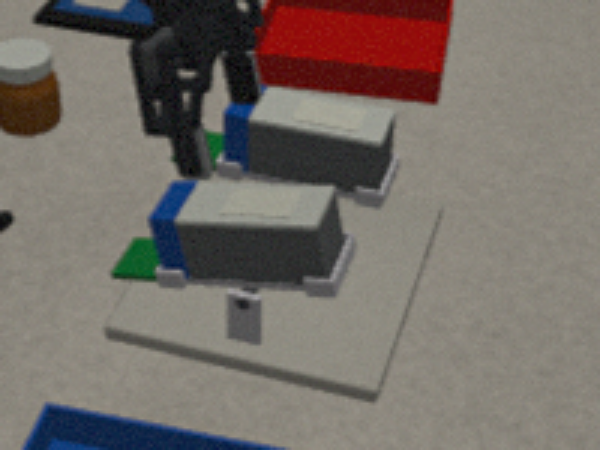

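Open fingers straddle the cartridge and are tilted to match it. Descending along the tool axis.

```bash
python3 -m crank '[[[0.001,0,0.02],[0,0,0],0.0854],[[0,0,0.02],[0,0,0],0.0854],[[0,0,0.02],[0,0,0],0.0854],[[0,0,0.0],[0,0,0],0.0854]]'
python3 - <<'E'
from h import *
plan(.5435,.0895,.0794,-4.6,11.46)
for n in("top","side"):
    p,d=bot.read_camera(n);cv2.imwrite(f"pics/{n}9.png",cv2.resize(p[100:300,150:400] if n=="top" else p[130:280,180:380],None,fx=3,fy=3)[:,:,::-1])
E
```

```text
t: 11.2
eef_pos: [0.5468, 0.0889, 0.0997]
tool_rot: [-0.1, 0.04, 0.994, 0.002]
contact_force: [-0.1, 0.8, 0.1]
gripper_width: 0.999
t 11.2 pos [0.5468 0.0889 0.0997] turn(tool deg) [-0.18  0.01 -0.02] shift after turn (mm) [-0.8  0.3 20.6] F [-0.1  0.8  0.1] w 0.999
```

View pics/side9.png

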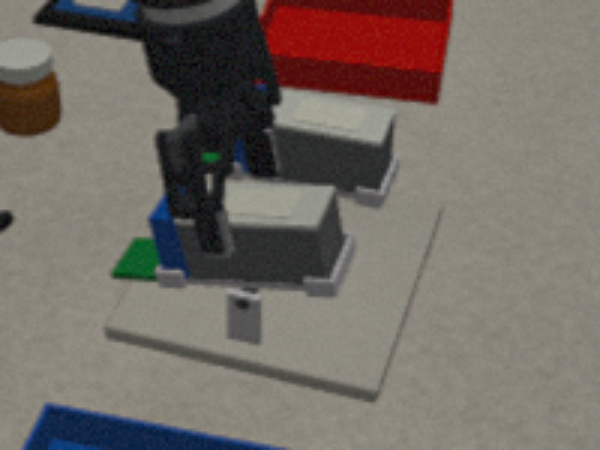

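Clean straddle, with nothing touched. Descend the last 20 mm and close.

```bash
python3 -m crank '[[[-0.0005,0,0.012],[0,0,0],0.0854],[[0,0,0.0085],[0,0,0],0.0854],[[0,0,0],[0,0,0],0.0854],[[0,0,0],[0,0,0],0.05],[[0,0,0],[0,0,0],0.05],[[0,0,0],[0,0,0],0.035],[[0,0,0],[0,0,0],0.035],[[0,0,0],[0,0,0],0.035],[[0,0,0],[0,0,0],0.035]]' 60
python3 - <<'E'
from h import *
plan(.5435,.0895,.0794,-4.6,11.46)
for n in("top","side"):
    p,d=bot.read_camera(n);cv2.imwrite(f"pics/{n}10.png",cv2.resize(p[100:300,150:400] if n=="top" else p[130:280,180:380],None,fx=3,fy=3)[:,:,::-1])
E
```

```text
t: 12.42
eef_pos: [0.544, 0.0895, 0.08]
tool_rot: [-0.099, 0.04, 0.994, 0.003]
contact_force: [1.3, 0.5, 5.6]
gripper_width: 0.534
t 12.43 pos [0.544  0.0895 0.08  ] turn(tool deg) [-0.14  0.12 -0.  ] shift after turn (mm) [ 0.4 -0.   0.7] F [1.3 0.5 5.6] w 0.534
```

View pics/side10.png

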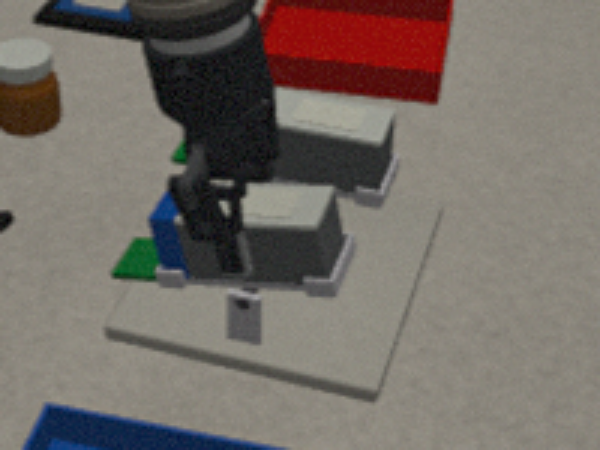

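Gripped at 45.6 mm, which fits the 46 mm width, at mid-length. Lift gently along the tool axis.

```bash
python3 -m crank '[[[0,0,-0.005],[0,0,0],0.035],[[0,0,-0.015],[0,0,0],0.035],[[0,0,-0.025],[0,0,0],0.035],[[0,0,-0.03],[0,0,0],0.035],[[0,0,-0.03],[0,0,0],0.035],[[0,0,-0.02],[0,0,0],0.035],[[0,0,0],[0,-5.7,0],0.035],[[0,0,0],[0,-5.7,0],0.035],[[0,0,0],[0,0,0],0.035]]'
python3 - <<'E'
from h import *
plan(.547,-.305,.20,3.0)
p,d=bot.read_camera("side");tilts(p,d);cv2.imwrite(f"pics/side11.png",cv2.resize(p[80:280,160:400],None,fx=3,fy=3)[:,:,::-1])
E
```

```text
t: 13.65
eef_pos: [0.5663, 0.0876, 0.2025]
tool_rot: [-0.001, 0.04, 0.999, -0.001]
contact_force: [-0.7, 0.4, -3.0]
gripper_width: 0.53
t 13.65 pos [0.5663 0.0876 0.2025] turn(tool deg) [-0.17 -0.12 -7.54] shift after turn (mm) [  39.9 -391.     2.5] F [-0.7  0.4 -3. ] w 0.53
L hidden 0
R n 175 tilt -0.012 lid z mid 0.111
```

View pics/side11.png

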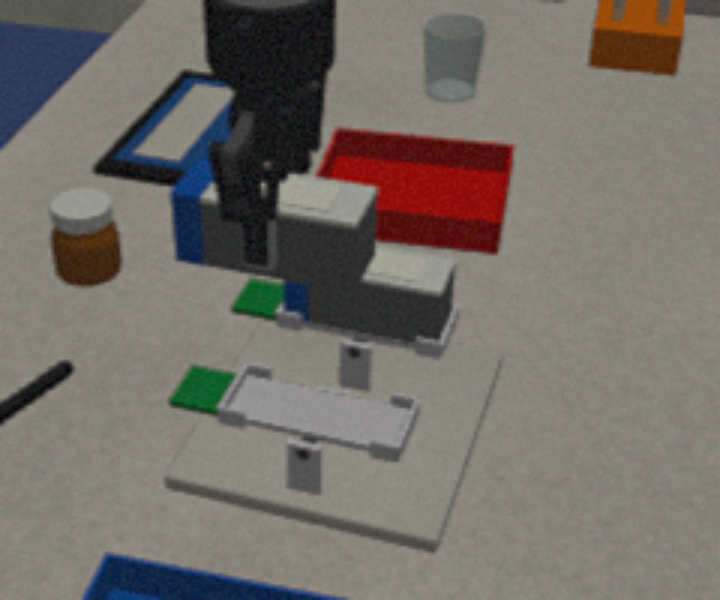

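The cartridge is held level (lid at (320,190)), the left cradle is empty and level, and the right one is untouched. Move over the red tray.

```bash
python3 -m crank '[[[0,-0.02,0],[0,0,-7.5],0.035],[[0.005,-0.04,0],[0,0,0],0.035],[[0.005,-0.05,0],[0,0,0],0.035],[[0.005,-0.05,0],[0,0,0],0.035],[[0.005,-0.05,0],[0,0,0],0.035],[[0.005,-0.05,0],[0,0,0],0.035],[[0.005,-0.05,0],[0,0,0],0.035],[[0.005,-0.05,0],[0,0,0],0.035],[[0.005,-0.03,0],[0,0,0],0.035],[[0,0,0],[0,0,0],0.035]]'
python3 - <<'E'
from h import *
plan(.547,-.305,.024,3.0)
E
```

```text
t: 14.95
eef_pos: [0.5442, -0.3082, 0.203]
tool_rot: [-0.001, -0.023, 1.0, -0.002]
contact_force: [0.7, 0.5, -3.5]
gripper_width: 0.532
t 14.95 pos [ 0.5442 -0.3082  0.203 ] turn(tool deg) [-0.22 -0.15 -0.41] shift after turn (mm) [ -2.9   3.1 179. ] F [ 0.7  0.5 -3.5] w 0.532
```

```bash
python3 -m crank '[[[-0.003,0.003,0.03],[0,0,0],0.035],[[0,0,0.045],[0,0,0],0.035],[[0,0,0.035],[0,0,0],0.035],[[0,0,0.02],[0,0,0],0.035],[[0,0,0],[0,0,0],0.035]]'
python3 - <<'E'
from h import *
plan(.547,-.305,.024,3.0)
for n in("top","side"):
    p,d=bot.read_camera(n);cv2.imwrite(f"pics/{n}12.png",cv2.resize(p[100:300,250:500] if n=="top" else p[80:230,180:380],None,fx=3,fy=3)[:,:,::-1])
E
```

```text
t: 15.58
eef_pos: [0.5479, -0.3003, 0.0719]
tool_rot: [-0.002, -0.026, 1.0, -0.001]
contact_force: [-0.2, -0.0, -2.9]
gripper_width: 0.532
t 15.57 pos [ 0.5479 -0.3003  0.0719] turn(tool deg) [-0.07 -0.18 -0.04] shift after turn (mm) [ 1.1 -4.7 47.9] F [-0.2 -0.  -2.9] w 0.532
```

View pics/side12.png

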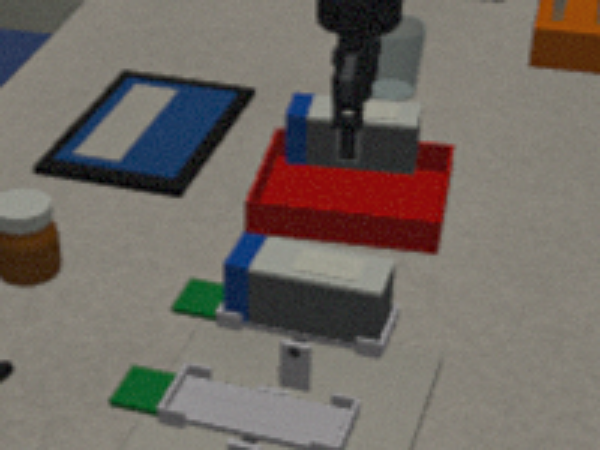

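View pics/top12.png

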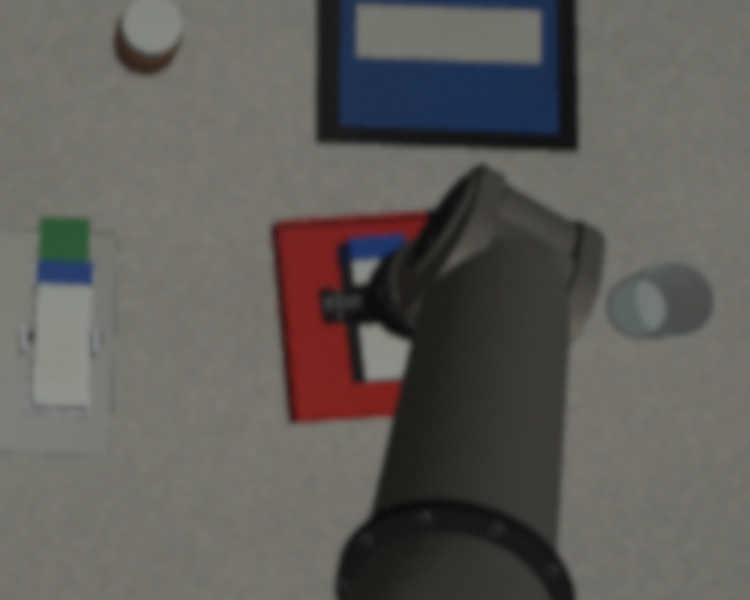

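The cartridge is over the tray: blue band at (375,245) and lid from (350,260) down, between the tray walls at x 285 and about 440. Lowering gently.

```bash
python3 -m crank '[[[0.001,-0.004,0.015],[0,0,0],0.035],[[0,0,0.015],[0,0,0],0.035],[[0,0,0.01],[0,0,0],0.035],[[0,0,0.003],[0,0,0],0.035],[[0,0,0],[0,0,0],0.035],[[0,0,0],[0,0,0],0.035]]'
python3 -c "
from h import *
plan(.547,-.305,.024,3.0)"
```

```text
t: 16.42
eef_pos: [0.5478, -0.3054, 0.0307]
tool_rot: [0.0, -0.026, 1.0, -0.002]
contact_force: [0.1, 0.9, -3.0]
gripper_width: 0.528
t 16.43 pos [ 0.5478 -0.3054  0.0307] turn(tool deg) [-0.19  0.02 -0.08] shift after turn (mm) [0.7 0.5 6.7] F [ 0.1  0.9 -3. ] w 0.528
```

```bash
python3 -m crank '[[[0,0,0.003],[0,0,0],0.035],[[0,0,0.002],[0,0,0],0.035],[[0,0,0.001],[0,0,0],0.035],[[0,0,0],[0,0,0],0.035],[[0,0,0],[0,0,0],0.035]]'
python3 -c "
from h import *
plan(.547,-.305,.024,3.0)"
```

```text
t: 17.05
eef_pos: [0.5474, -0.3053, 0.0251]
tool_rot: [-0.0, -0.025, 1.0, -0.001]
contact_force: [-2.4, 1.5, 6.6]
gripper_width: 0.532
t 17.05 pos [ 0.5474 -0.3053  0.0251] turn(tool deg) [-0.15 -0.01 -0.08] shift after turn (mm) [0.4 0.3 1.1] F [-2.4  1.5  6.6] w 0.532
```

It has touched down: the force went from -3 N to +6.6 N at the expected height. Release with limited opening, then retreat straight up.

```bash
python3 -m crank '[[[0,0,0],[0,0,0],0.055],[[0,0,0],[0,0,0],0.065],[[0,0,0],[0,0,0],0.065],[[0,0,0],[0,0,0],0.065],[[0,0,-0.01],[0,0,0],0.065],[[0,0,-0.03],[0,0,0],0.065],[[0,0,-0.05],[0,0,0],0.065],[[0,0,-0.05],[0,0,0],0.065],[[0,0,-0.05],[0,0,0],0.065],[[0,0,0],[0,0,0],0.065]]'
python3 -m crank '[[[0.03,-0.05,0],[0,0,0],0.065],[[0.03,-0.05,0],[0,0,0],0.065],[[0.03,-0.05,0],[0,0,0],0.065],[[0.01,-0.05,0],[0,0,0],0.065],[[0,-0.05,0],[0,0,0],0.065],[[0,0,0],[0,0,0],0.065],[[0,0,0],[0,0,0],0.065]]'
python3 - <<'E'
from h import *
plan(.547,-.305,.2,3.0)
p,d=bot.read_camera("top");np.savez("pics/top13.npz",p=p,d=d);W=cloud("top",d)
cv2.imwrite("pics/top13.png",cv2.resize(p[100:300,150:450],None,fx=2.6,fy=2.6)[:,:,::-1])
ps,ds=bot.read_camera("side");tilts(ps,ds);cv2.imwrite("pics/side13.png",cv2.resize(ps[80:280,160:400],None,fx=3,fy=3)[:,:,::-1])
h=cv2.cvtColor(p,cv2.COLOR_RGB2HSV);m=(h[...,1]<90)&(h[...,2]>110);m[:, :345]=0;m[:,400:]=0;m[:170]=0;m[240:]=0
for c in blobs(m,100):
    q=np.array([ray("top",*u,.054)[:2]*1000 for u in c[:,0].astype(float)],np.float32)
    mm=np.zeros(m.shape,np.uint8);cv2.drawContours(mm,[c],-1,1,-1);mm=cv2.erode(mm,np.ones((3,3)))
    Q=W[mm>0];k,*_=np.linalg.lstsq(np.c_[Q[:,:2],np.ones(len(Q))],Q[:,2],rcond=None)
    print(cv2.minAreaRect(q),"z",np.median(Q[:,2]),"slopes",k[:2])
Wl=cloud("side",ds);m=(abs(Wl[...,0]-.622)<.012)&(abs(Wl[...,1]-.084)<.015)&(ds>0);print("L pad z",np.median(Wl[m][:,2]))
m=(abs(Wl[...,0]-.616)<.012)&(abs(Wl[...,1]+.036)<.015)&(ds>0);print("R pad z",np.median(Wl[m][:,2]))
E
```

```text
t: 18.3
eef_pos: [0.5498, -0.3063, 0.2197]
tool_rot: [0.004, -0.025, 1.0, -0.003]
contact_force: [0.2, 0.2, -0.4]
gripper_width: 0.761
t: 19.18
eef_pos: [0.4602, -0.5587, 0.214]
tool_rot: [-0.001, -0.026, 1.0, -0.001]
contact_force: [0.7, 0.7, 0.6]
gripper_width: 0.761
t 19.18 pos [ 0.4602 -0.5587  0.214 ] turn(tool deg) [-0.07 -0.07 -0.08] shift after turn (mm) [-99.9 248.8  14. ] F [0.7 0.7 0.6] w 0.761
L hidden 0
R n 372 tilt 0.003 lid z mid 0.11
((537.7675170898438, -307.5782470703125), (99.58661651611328, 45.60579299926758), 3.703908920288086) z 0.05488209268167299 slopes [-0.00235722  0.02271477]
L pad z 0.0165360192972851
R pad z 0.01607323880440037
```

View pics/side13.png

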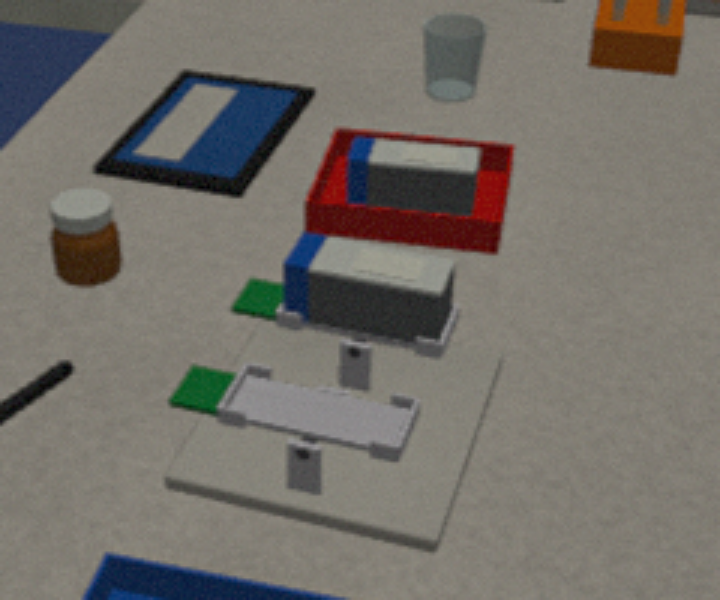

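View pics/top13.png

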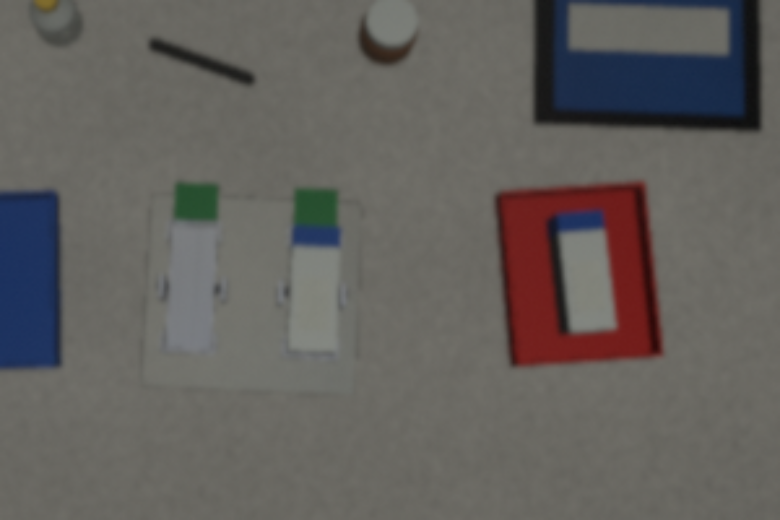

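The cartridge lies flat and central in the red tray: lid z 0.055 (expected 0.054), slope about 0.02. The side-camera pad heights (0.016) mixed in rack pixels, so I'll recheck them from the top view.

Run:
```python
from h import *
z=np.load("pics/top13.npz");p,d=z["p"],z["d"];W=cloud("top",d);h=cv2.cvtColor(p,cv2.COLOR_RGB2HSV)
m=(h[...,0]>45)&(h[...,0]<85)&(h[...,1]>90);m[:165]=0;m[255:]=0;m[:,:200]=0;m[:,295:]=0
for c in blobs(m,25):
    mm=np.zeros(m.shape,np.uint8);cv2.drawContours(mm,[c],-1,1,-1);Q=W[mm>0];print(np.round(np.median(Q,0),3), "pad slope",round(np.polyfit(Q[:,0],Q[:,2],1)[0],3))
```

```text
[ 0.614 -0.036  0.061] pad slope -4.37
[0.623 0.084 0.061] pad slope -0.018
```

Both pads are at 61 mm, so both cradles are level. The right slope of -4.37 comes from edge pixels at the blue end; the right lid's tilt is 0.003.

```bash
python3 -c "
from station import bot
print(bot.hand_in())"
```

```text
the job is handed in; nothing more can be done
None
```

I pressed the left pad, then the right, each to its stop (6.8 N and 5.8 N) and held each for about a second. The left cradle stayed tipped at about 0.2 rad and the right one swung back level, so the left cartridge was the rattler. I lifted it, levelled it and set it down in the red tray. The job was handed in shortly after t = 19.2 s.

**Last checks:**
- **Tray:** the cartridge lies flat, with its lid at z 0.055 m (0.054 expected) and a slope of about 0.02. In the top view it sits well inside the walls.
- **Cradles:** both pads are at 61 mm, so both are level. The right cartridge is in its cradle with a tilt of 0.003 rad.
- **Robot:** it was clear of everything, with no contact force.

**Checks that disagreed:**
- **Pad heights from the side camera:** they read 0.016 m because rack pixels got into the patch; the top view gave 0.061 m.
- **Right pad slope from the top view:** it read -4.37, probably from edge pixels, so I relied on the pad height and the lid tilt.
- **Lid-plane tilt while tipped:** the fit gave only about 0.15–0.17 rad. For the left cradle, the lid height profile and its pad at z 0.042 m gave 0.2 rad. For the right, I relied on the force at the stop and the press depth, which matched the left's.

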